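# Wind up the revolving lotus display and set it going

## Task

Wind the clockwork of the lotus display fully: turn its steel winged key clockwise (seen from above), a part turn at a time, until it comes up firm at its stop, without forcing it there. Then push the wooden post of the start catch away from the robot, all the way over, so that the turntable is let go and revolves, and leave it running; do not touch the lotus or its turntable, and leave the glue bottle, the cardboard box and the spare lotus standing where they are.

Things in the scene. Friction and masses are not known exactly. Their poses are not given: they have to be found in the camera images.
- drive: Clockwork drive: a fixed wooden box with an aluminium top plate, 150 (x) x 300 (y) x 70 mm high. Origin: centre of its underside, on the table; x points away from the robot at yaw 0, y to the left. In its frame (mm): key axis at (0, -85), turntable axis at (0, 40), catch pivot at (0, 115), all vertical.
- key: Steel winged key, an upright bow of two round lobes: 104 mm long, 8 mm thick; lobes 44 mm across, centres 30 mm either side of the axis, 50 mm above the origin; shaft 12 mm thick. Origin: on its vertical axis at the drive's top (70 mm over the table); x along the lobes. Winds clockwise seen from above, sprung, 1.3 to 1.8 turns to a hard stop; stays where left; 0.10 to 0.19 N m, rising.
- gauge_mark (a point): Winding gauge: white pointer, 16 x 4 x 6 mm, in the black slot near the far (+x) edge of the drive's top plate, driven by the key (5 mm per radian of winding). In the drive's frame it runs along y from -30 mm (run down) to +30 mm (fully wound), at x = +63 mm. This point: top of the pointer.
- catch (a joint): Start catch: flat steel lever on the drive's top plate, hinged about a vertical axis at (0, 115) mm in the drive's frame, its nose under the turntable's edge, its long arm pointing to the drive's +y. Angle in rad: 0 at the start (turntable held), grows as the post moves to the drive's +x (clockwise seen from above), 1.1 at its end; stays where it is left, friction 0.12 N m.
- catch_post (a point): Top centre of the catch's upright round wooden post, 18 mm in diameter, 85 mm from the catch's pivot, running from 75 to 135 mm above the table.
- glue: White glue bottle with orange cap, 48 mm in diameter, 150 mm high, loose. Origin: centre of its underside.
- petal_box: Open cardboard box, 130 x 170 x 70 mm, loose. Origin: centre of its underside.
- spare_lotus: Smaller pink lotus bud, 80 mm in diameter, 90 mm high, standing loose on the table. Origin: centre of its underside.
- turntable: Turntable with a lotus fixed on it: dark wooden disc of 100 mm diameter, its top 20 mm above the origin, and a pink moulded lotus bud, 110 mm in diameter, 130 mm high, top 220 mm over the table. Origin: on its vertical axis at the drive's top (70 mm over the table). Held at the start; revolves by itself at about 0.6 rad/s once the catch is clear. It blocks a gripper going all round the key.

How it is judged:
By the outcome, as a careful person would: the job done as asked, in the order asked, and still so for the second after the job is handed in, with the robot touching nothing.
It also fails if it takes over 72 s, if anything falls off the work surface, if the arm or the gripper's body presses on something with over 40 N, if the wrist force passes 120 N, or if a joint passes its speed limit or range.

## Robot

A 6-joint arm with a two-finger parallel gripper is mounted at the origin on the work surface. World frame = base frame: x ahead of the robot, y to its left, z up, the work surface at z = 0. Lengths are in mm, angles in rad, forces in N, time in s.
With the tool pointing down it reaches from about 350 to 975 mm from the base axis. Payload 7.1 kg.
Tool frame: the origin (TCP) lies midway between the tips of the shut fingers; the grasp point (between the pads) lies 19 mm behind it (ctrl.grip_point_offset is the distance from the TCP to the grasp point, in mm); z points along the fingers, y is the line along which they close (so a half turn about z gives the same grasp; the last joint's range is limited). The gripper opens to 88 mm and grips with 3 to 60 N. Pads are 20 mm wide; open, the fingers measure 115 mm over their backs; the gripper's body (75 mm by 178 mm) begins 61 mm behind the grasp point.
Start: joints at [-1.23, 0.423, 1.63, -0, 1.089, -0.019], TCP at [220.071, -584.956, 222.675] pointing down, gripper open.
Joint ranges: [-3, 3], [-0.9, 2.11], [0.09, 2.58], [-1.31, 4.45], [0.11, 2.69], [-2.54, 2.54]. Speed limits (rad/s): [2.39, 2.39, 3.01, 3.14, 3.14, 3.14].

## Interface

Orientations are given as a rotation vector (axis times angle).
In Python, from workcell import get_obs, optics, close_job, spotter, ctrl gives the robot as it stands. The module is installed in compiled form; this text tells all that it offers.
- The arm moves only by the tool move_arm, never from a script. Its argument "rows" is a list of rows, each a list of 5 numbers: the shift along the tool's x, y, z in cm, then the turn about the tool's z in degrees, then the opening in per cent of the stroke, from 0 (shut) to 100 (fully open). A call has 1 to 10 rows; each row shifts and turns the commanded pose from where the row before left it, along the tool's axes as they then stand; what a row does not reach is not made up. A row lasts 1/8 s, in which the tool goes at most 62.5 mm and 10.7 degrees, less where a joint would pass 70% of its speed; a pose out of reach is approached as far as the arm can. A call with a gripper value outside its range is refused whole. The fingers move at their own pace and stop on an object; the grip force is fixed at half the most. Time passes only in rows, so rows that do not move let the fingers close. It gives the time, the measured TCP pose, the force, the opening and the grip force at its end, in the units of the state.
- get_obs(): the state, without advancing time (a new reading comes with each control period).
- optics.get_image(name): name is "scene" or "top"; returns the picture (420x560x3 uint8, blue, green, red); there is no depth.
- optics.calibration(name): a dict with "camera_matrix" (3x3 intrinsics, pixels), "xyz" and "orientation" of the camera in the world. Camera axes: x right, y down, z forward; pixel columns grow to the right and rows downward; lengths in mm; the calibration is good to about 2 mm. A picture is of the moment at which its call begins. calibration takes no time and is no camera call.
- close_job(): hands the job in; it is judged then, once.
Trained networks look in the newest picture that a camera, given by its name, has taken for a name from the list of things; names that differ only in an ending like _2 or _b are one class to them, and where a whole thing is asked for, a point or a joint stands for the part that bears it (a point fixed in the world has none). Each returns a list of dicts, best first, with "conf" (0 to 1); they miss things now and then, are a little off and sometimes report something else, mostly with a low value. They report only what shows in the picture. A call takes as long as a camera call.
- spotter.find_in(camera, label): "point" ([column, row] in pixels, amid what is visible of it).
- spotter.regions_of(camera, label): "region" (420x560 bool, what is visible of it) and "point" ([column, row] in pixels, amid what is visible of it).
The state is a dict: "t": time; "qpos": joint angles; "qvel": joint speeds; "joint_torque": joint torques, N m; "ee_pos": TCP position; "orientation": TCP orientation; "ft_force": force on the tool from outside, world axes, zero at the start; "moment": the same for the moment, N m; "width": finger opening in mm; "grasp_force": force on a finger pad.
Only numpy, scipy, OpenCV 4.12 (cv2) and the standard library are available. Lean on these libraries where they do the work, as an engineer would, in place of code of your own. Each camera call takes 0.05 s, during which the arm holds its last target. There are 200 camera calls.

## Working session

There is one attempt and no reset: what is moved stays moved. The work goes in short steps, Python scripts to look and compute and a tool call to move; the robot and the scene stay as the last step left them, time stands still between calls to the robot, and variables do not carry over. Pictures are saved under pics/ and viewed, at most 10 in all, crops included, and the job is handed in when it is done.

Besides the shell and the picture viewer there is one more tool, called after "Call:" by a JSON object that holds its "fn" and its "kwargs", one argument or row to a line. move_arm: Moves the arm, as the interface text tells. Its arguments: {"type":"object","properties":{"rows":{"type":"array","items":{"type":"array","items":{"type":"number"}}}},"required":["rows"]}

```bash
mkdir -p pics; cat > h.py <<'E'
import numpy as np,cv2
from scipy.spatial.transform import Rotation as R
from workcell import get_obs, optics, close_job, spotter, ctrl
def cam(n):
    c=optics.calibration(n);o=np.array(c["orientation"],float)
    M=o if o.shape==(3,3) else R.from_rotvec(o).as_matrix()
    return np.array(c["camera_matrix"]),np.array(c["xyz"],float),M
def ray(n,p,z):
    K,t,M=cam(n);d=M@np.linalg.solve(K,[p[0],p[1],1]);return t+d*(z-t[2])/d[2]
def proj(n,X):
    K,t,M=cam(n);u=K@(M.T@(np.array(X,float)-t));return u[:2]/u[2]
E
python3 - <<'E'
from h import *
for n in("top","scene"):
    im=optics.get_image(n);cv2.imwrite(f"pics/{n}0.png",im);print(n,cam(n)[1],optics.calibration(n)["orientation"])
    for l,z in(("drive",70),("key",120),("gauge_mark",76),("catch_post",135),("turntable",150),("glue",100),("petal_box",50),("spare_lotus",60)):
        print(l,[(np.round(d["point"]),round(d["conf"],2),np.round(ray(n,d["point"],z))) for d in spotter.find_in(n,l)[:2]])
o=get_obs();print(o)
E
```

```text
top [ 482.09217462  -39.12812464 1050.01049449] [-2.15597345  2.09888037 -0.21716342]
drive [(array([260., 244.]), 0.94, array([585., -22.,  70.])), (array([225., 168.]), 0.23, array([760.,  65.,  70.]))]
key []
gauge_mark [(array([319., 168.]), 0.27, array([ 764., -152.,   76.]))]
catch_post [(array([187., 239.]), 0.57, array([584., 131., 135.]))]
turntable [(array([242., 241.]), 0.81, array([581.,  14., 150.]))]
glue [(array([224., 167.]), 0.78, array([753.,  66., 100.]))]
petal_box [(array([318., 170.]), 0.73, array([ 767., -153.,   50.]))]
spare_lotus [(array([381., 245.]), 0.95, array([ 592., -298.,   60.]))]
scene [1107.59710101 -127.3002988   825.51842514] [-2.07417357 -1.65909393  0.48370316]
drive [(array([225., 283.]), 0.73, array([ 782., -158.,   70.])), (array([272., 199.]), 0.65, array([591., -13.,  70.]))]
key [(array([228., 190.]), 0.61, array([ 579., -114.,  120.]))]
gauge_mark [(array([154., 230.]), 0.56, array([ 622., -295.,   76.]))]
catch_post [(array([338., 186.]), 0.58, array([634., 129., 135.])), (array([226., 282.]), 0.38, array([ 808., -153.,  135.]))]
turnta
[... 241 characters left out ...]
616., -300.,   60.]))]
{'t': 0.9, 'qpos': array([-1.23001825e+00,  4.23085169e-01,  1.62991605e+00, -6.09213851e-07,
        1.08862615e+00, -1.90300211e-02]), 'qvel': array([-0.00120533, -0.00050372, -0.00046418, -0.00209712,  0.0011993 ,
       -0.00072536]), 'joint_torque': array([ 9.71102309e-04, -5.44553947e+01, -2.74053651e+01,  6.44460507e-02,
        1.67719735e-02, -2.18168702e-05]), 'ee_pos': array([ 220.0545821 , -584.9445888 ,  222.67801099]), 'orientation': array([-3.09085636e+00, -5.62135742e-01,  9.57178999e-06]), 'ft_force': array([ 0.19360223, -0.86434941, -0.32199672]), 'moment': array([ 0.01847946,  0.01050305, -0.05205994]), 'grasp_force': 0.0, 'width': 87.48758591418459}
```

```bash
python3 - <<'E'
import cv2
t=cv2.imread("pics/top0.png")[150:330,150:350];s=cv2.imread("pics/scene0.png")[120:300,180:380]
cv2.imwrite("pics/c0.png",cv2.hconcat([cv2.resize(t,(400,360),interpolation=2),cv2.resize(s,(400,360),interpolation=2)]))
E
```

```text
(no output)
```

View pics/c0.png

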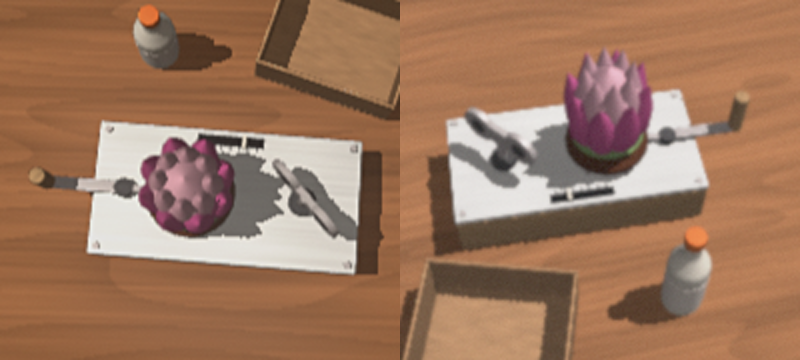

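View pics/top0.png

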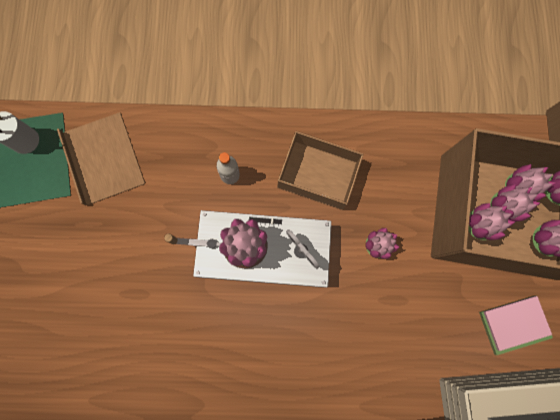

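The crops show the drive at top-image corners (201,210), (330,220), (328,286) and (194,276). The key's ends are at (289,232) and (317,266), and the post top is at (170,238).

```bash
cat >> h.py <<'E'
def rect(c):
    x,y,a=c;return [x,y,a]
def drv(c,p):
    a=c[2];return np.array([c[0]+p[0]*np.cos(a)-p[1]*np.sin(a),c[1]+p[0]*np.sin(a)+p[1]*np.cos(a),p[2]])
E
python3 - <<'E'
from h import *
from scipy.optimize import least_squares as ls
T={"top":[(201,210.5),(330.5,220.5),(328,286.5),(194,276)],"scene":[(210.5,231),(203.5,179.5)]}
T={"top":[((75,150),(201,210.5)),((75,-150),(330.5,220.5)),((-75,-150),(328,286.5)),((-75,150),(194,276))],
"scene":[((-75,-150),(203.5,179.5)),((-75,150),(320.5,165.5)),((75,150),(333.5,213)),((75,-150),(210.5,231))]}
f=lambda c:np.concatenate([proj(n,drv(c,(*p,70)))-q for n in T for p,q in T[n]])
r=ls(f,[585,-22,0],x_scale=[10,10,.1]);c=r.x;print(c,np.round(r.fun,1))
k=drv(c,(0,-85,70));print("key",k,"tt",drv(c,(0,40,70)),"pivot",drv(c,(0,115,70)),"post0",drv(c,(0,200,135)))
print("post tri",ray("top",(170,238),135),ray("scene",(338+182*0+0,168),135))
print("key proj",proj("top",k+[0,0,50]),proj("scene",k+[0,0,50]))
# key angle: from ends
g=lambda a:np.concatenate([proj("top",k+[s*52*np.cos(a),s*52*np.sin(a),50])-q for s,q in((1,(289.5,232.5)),(-1,(317.5,265.5)))])
for a0 in(.5,-.5,1):
    q=ls(lambda v:g(v[0]),[a0]);print("ang",np.degrees(q.x),q.fun)
s=lambda a:[proj("scene",k+[t*52*np.cos(a),t*52*np.sin(a),50]) for t in(1,-1)]
print(s(q.x[0]))
m=lambda y:proj("top",drv(c,(63,y,76)));print("gauge",m(-30),m(30),proj("scene",drv(c,(63,-30,76))),proj("scene",drv(c,(63,30,76))))
print(R.from_rotvec(get_obs()["orientation"]).as_matrix().round(3), ctrl.grip_point_offset)
E
```

```text
[ 5.78268880e+02 -2.61714001e+01 -5.17960449e-02] [-1.7 -1.3 -0.4 -1.  -1.4 -0.5 -2.1 -0.6 -1.5 -0.1 -1.5 -1.7  0.2 -1.
 -3.9 -0.4]
key [ 573.86818427 -111.05740535   70.        ] tt [580.33979527  13.77495525  70.        ] pivot [584.22276186  88.6743716   70.        ] post0 [588.62345734 173.5603768  135.        ]
post tri [585.66259055 167.12640725 135.        ] [584.37875438 145.2423891  135.        ]
key proj [301.37589113 247.83586454] [229.19645873 187.70239818]
ang [41.38752712] [-3.80795687 -3.17101985 -0.20241864  1.12340191]
ang [41.38753989] [-3.80796097 -3.17101643 -0.20241453  1.12339838]
ang [41.38760337] [-3.80798135 -3.17099947 -0.2023941   1.12338085]
[array([247.01034292, 198.58305929]), array([212.03637229, 177.22107456])]
gauge [277.47251838 220.10829757] [251.08795047 218.02765893] [257.53926118 217.32720073] [282.93738565 213.66333411]
[[ 0.936  0.352 -0.   ]
 [ 0.352 -0.936  0.   ]
 [ 0.    -0.    -1.   ]] 18.700000000000003
```

Call:
{"fn": "move_arm", "kwargs": {
  "rows": [
    [0,0,0,-9.9,0],
    [0,0,0,-9.9,0],
    [0,0,0,-9.9,0],
    [0,0,0,-9.9,0],
    [0,0,0,-9.9,0],
    [0,0,0,-9.9,0],
    [0,0,0,-10,0]
  ]
}}

```text
t: 1.78
ee_pos: [220.1, -584.9, 222.7]
orientation: [2.215, 2.228, -0.0]
ft_force: [0.5, -0.2, -0.6]
width: 21.5
grasp_force: 0.0
```

Call:
{"fn": "move_arm", "kwargs": {
  "rows": [
    [3.9,3.4,0,0,0],
    [3.9,3.4,0,0,0],
    [3.9,3.4,0,0,0],
    [3.9,3.4,0,0,0],
    [3.9,3.4,0,0,0],
    [3.9,3.4,0,0,0],
    [3.9,3.4,0,0,0],
    [3.9,3.4,0,0,0],
    [3.9,3.4,0,0,0],
    [3.9,3.4,0,0,0]
  ]
}}

```text
t: 3.02
ee_pos: [561.0, -193.5, 222.9]
orientation: [2.221, 2.221, 0.0]
ft_force: [0.9, -0.1, 0.0]
width: 0.5
grasp_force: 0.0
```

Call:
{"fn": "move_arm", "kwargs": {
  "rows": [
    [1.4,0.5,2.0,0,0],
    [1.4,0.6,2.5,0,0],
    [0,0,3.5,0,0],
    [0,0,3.5,0,0],
    [0,0,0,0,0]
  ]
}}

```text
t: 3.65
ee_pos: [569.1, -166.2, 105.4]
orientation: [-2.218, -2.219, 0.004]
ft_force: [0.6, -0.1, 0.3]
width: 0.0
grasp_force: 0.0
```

```bash
cat > look.py <<'E'
from h import *
import sys
t=optics.get_image("top")[195:285,200:350];s=optics.get_image("scene")[150:240,190:340]
cv2.imwrite(f"pics/{sys.argv[1]}.png",cv2.vconcat([cv2.resize(i,(500,300),interpolation=2) for i in(t,s)]))
o=get_obs();print(o["t"],o["ee_pos"].round(1),o["ft_force"].round(1))
E
python3 look.py l1
```

```text
3.75 [ 571.4 -167.   108.3] [ 0.9 -0.1  0. ]
```

View pics/l1.png

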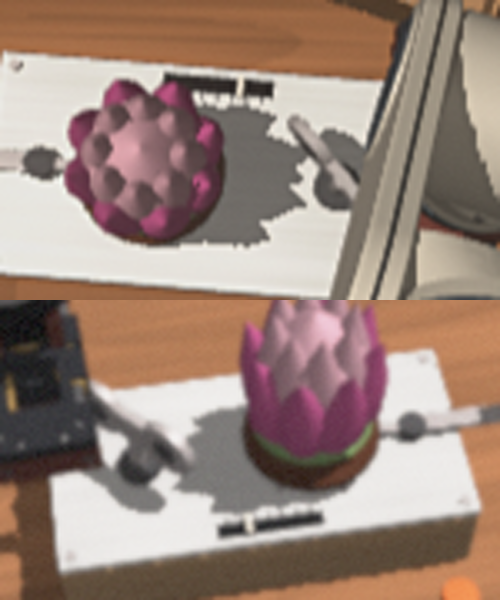

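```bash
cat >> h.py <<'E'
K0=np.array([573.,-113.])
def cen(th,gap=0,r=35):
    th=np.radians(th);u=np.array([np.cos(th),np.sin(th)]);t=np.array([np.sin(th),-np.cos(th)])
    return K0+r*u-(4+13.5*abs(t[0])+10*abs(t[1])+gap)*t
def rows(p0,pts):
    P=np.vstack([p0,pts]);Q=np.round(P,0);D=np.diff(Q,axis=0)/10;return [[d[1],d[0]] for d in D.round(1)]
E
python3 - <<'E'
from h import *
p=[571.5,-167];a=[cen(t) for t in range(-145,-225,-8)]
print(rows(p,[cen(-135)]),rows(cen(-135),a),a[-1].round())
b=[cen(t) for t in range(-35,-224,-9)]
print("start",b[0].round(), "gap start",cen(-35,10).round());print(rows(b[0],b[1:]),b[-1].round())
E
```

```text
[[np.float64(1.5), np.float64(-0.9)]] [[np.float64(0.3), np.float64(-0.7)], [np.float64(0.3), np.float64(-0.6)], [np.float64(0.5), np.float64(-0.4)], [np.float64(0.5), np.float64(-0.4)], [np.float64(0.6), np.float64(-0.3)], [np.float64(0.5), np.float64(-0.2)], [np.float64(0.4), np.float64(-0.2)], [np.float64(0.4), np.float64(-0.1)], [np.float64(0.4), np.float64(-0.1)], [np.float64(0.5), np.float64(0.0)]] [ 533. -108.]
start [ 613. -117.] gap start [ 619. -109.]
[[np.float64(-0.6), np.float64(-0.1)], [np.float64(-0.5), np.float64(-0.1)], [np.float64(-0.6), np.float64(-0.3)], [np.float64(-0.6), np.float64(-0.5)], [np.float64(-0.4), np.float64(-0.5)], [np.float64(-0.4), np.float64(-0.7)], [np.float64(-0.2), np.float64(-0.4)], [np.float64(-0.2), np.float64(-0.5)], [np.float64(-0.1), np.float64(-0.6)], [np.float64(-0.1), np.float64(-0.6)], [np.float64(0.1), np.float64(-0.6)], [np.float64(0.3), np.float64(-0.7)], [np.float64(0.4), np.float64(-0.6)], [np.float64(0.5), np.float64(-0.5)], [np.float64(0.6), np.float64(-0.5)], [np.float64(0.7), np.float64(-0.3)], [np.float64(0.4), np.float64(-0.2)], [np.float64(0.4), np.float64(-0.2)], [np.float64(0.5), np.float64(-0.1)], [np.float64(0.6), np.float64(0.0)]] [ 533. -109.]
```

Call:
{"fn": "move_arm", "kwargs": {
  "rows": [
    [0.8,-0.4,0,0,0],
    [0.7,-0.5,0,0,0]
  ]
}}

```text
t: 4.0
ee_pos: [562.3, -151.5, 109.0]
orientation: [2.22, 2.22, 0.002]
ft_force: [-0.2, -0.5, -0.7]
width: 0.4
grasp_force: 0.0
```

Call:
{"fn": "move_arm", "kwargs": {
  "rows": [
    [0.3,-0.7,0,0,0],
    [0.3,-0.6,0,0,0],
    [0.5,-0.4,0,0,0],
    [0.5,-0.4,0,0,0]
  ]
}}

```text
t: 4.5
ee_pos: [541.1, -135.9, 107.9]
orientation: [2.221, 2.221, 0.0]
ft_force: [2.5, -2.3, 1.5]
width: 0.5
grasp_force: 1.4
```

Call:
{"fn": "move_arm", "kwargs": {
  "rows": [
    [0.6,-0.3,0,0,0],
    [0.5,-0.2,0,0,0],
    [0.4,-0.2,0,0,0],
    [0.4,-0.1,0,0,0],
    [0.4,-0.1,0,0,0],
    [0.5,0,0,0,0]
  ]
}}

```text
t: 5.25
ee_pos: [531.3, -107.6, 107.4]
orientation: [-2.221, -2.221, 0.001]
ft_force: [-0.3, -4.0, -0.5]
width: 0.6
grasp_force: 1.9
```

```bash
python3 look.py l2
```

```text
5.35 [ 531.2 -107.2  107.4] [-0.3 -2.  -0.3]
```

View pics/l2.png

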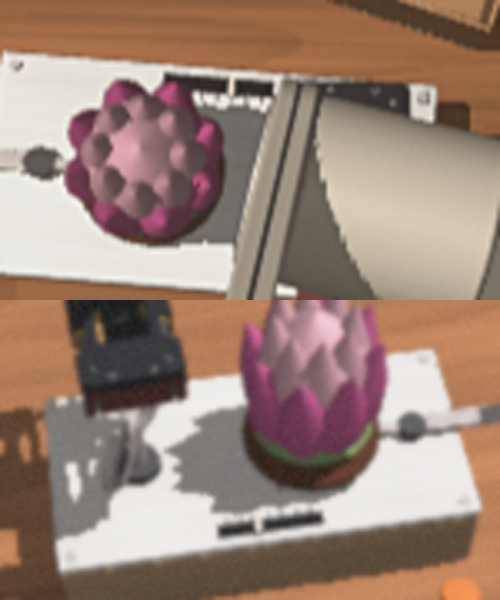

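Call:
{"fn": "move_arm", "kwargs": {
  "rows": [
    [-1.0,0,0,0,0],
    [0,0,-2.5,0,0],
    [0,0,-2.5,0,0],
    [0.5,3.0,0,0,0],
    [0.5,3.0,0,0,0],
    [0,3.0,0,0,0],
    [0,0,0,0,0],
    [0,0,2.5,0,0],
    [0,0,2.5,0,0],
    [0,0,0,0,0]
  ]
}}

```text
t: 6.6
ee_pos: [619.1, -107.7, 105.7]
orientation: [-2.218, -2.218, 0.005]
ft_force: [0.5, 0.1, -0.2]
width: 0.5
grasp_force: 0.0
```

Call:
{"fn": "move_arm", "kwargs": {
  "rows": [
    [-0.6,-0.8,0,0,0],
    [-0.6,-0.1,0,0,0],
    [-0.6,-0.1,0,0,0],
    [-0.6,-0.3,0,0,0],
    [-0.6,-0.5,0,0,0]
  ]
}}

```text
t: 7.22
ee_pos: [604.3, -138.4, 108.1]
orientation: [2.22, 2.221, 0.001]
ft_force: [1.1, 3.4, 0.3]
width: 0.2
grasp_force: 1.5
```

Call:
{"fn": "move_arm", "kwargs": {
  "rows": [
    [-0.4,-0.5,0,0,0],
    [-0.4,-0.7,0,0,0],
    [-0.2,-0.4,0,0,0],
    [-0.2,-0.5,0,0,0],
    [-0.1,-0.6,0,0,0],
    [-0.1,-0.6,0,0,0],
    [0.1,-0.6,0,0,0]
  ]
}}

```text
t: 8.1
ee_pos: [565.8, -151.6, 108.1]
orientation: [2.219, 2.22, 0.001]
ft_force: [4.4, -0.1, 0.2]
width: 0.3
grasp_force: 2.0
```

Call:
{"fn": "move_arm", "kwargs": {
  "rows": [
    [0.3,-0.7,0,0,0],
    [0.4,-0.6,0,0,0],
    [0.5,-0.5,0,0,0],
    [0.6,-0.5,0,0,0],
    [0.7,-0.3,0,0,0],
    [0.4,-0.2,0,0,0],
    [0.4,-0.2,0,0,0],
    [0.5,-0.1,0,0,0],
    [0.6,0,0,0,0]
  ]
}}

```text
t: 9.22
ee_pos: [532.7, -106.8, 107.3]
orientation: [-2.22, -2.221, 0.003]
ft_force: [-0.4, -5.7, -0.2]
width: 0.6
grasp_force: 2.2
```

Call:
{"fn": "move_arm", "kwargs": {
  "rows": [
    [-1.0,0,0,0,0],
    [0,0,-2.5,0,0],
    [0,0,-2.5,0,0],
    [0.5,3.0,0,0,0],
    [0.5,3.0,0,0,0],
    [0,3.0,0,0,0],
    [0,0,0,0,0],
    [0,0,2.5,0,0],
    [0,0,2.5,0,0],
    [0,0,0,0,0]
  ]
}}

```text
t: 10.48
ee_pos: [620.7, -106.6, 105.5]
orientation: [-2.218, -2.218, 0.005]
ft_force: [0.0, -0.1, -0.4]
width: 0.6
grasp_force: 0.0
```

```bash
python3 look.py l3
```

```text
10.575 [ 623.1 -107.   107.9] [-0.2  0.1  0.6]
```

View pics/l3.png

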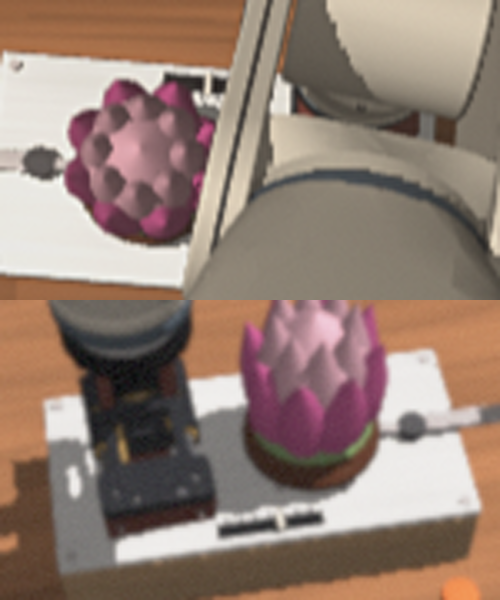

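Call:
{"fn": "move_arm", "kwargs": {
  "rows": [
    [-0.6,-0.8,0,0,0],
    [-0.6,-0.1,0,0,0],
    [-0.6,-0.1,0,0,0],
    [-0.6,-0.3,0,0,0],
    [-0.6,-0.5,0,0,0],
    [-0.4,-0.5,0,0,0],
    [-0.4,-0.7,0,0,0],
    [-0.2,-0.4,0,0,0]
  ]
}}

```text
t: 11.58
ee_pos: [589.8, -147.2, 107.8]
orientation: [2.221, 2.221, 0.001]
ft_force: [4.1, 3.6, -0.4]
width: 0.5
grasp_force: 2.0
```

Call:
{"fn": "move_arm", "kwargs": {
  "rows": [
    [-0.2,-0.5,0,0,0],
    [-0.1,-0.6,0,0,0],
    [-0.1,-0.6,0,0,0],
    [0.1,-0.6,0,0,0],
    [0.3,-0.7,0,0,0]
  ]
}}

```text
t: 12.2
ee_pos: [561.3, -147.8, 108.3]
orientation: [2.219, 2.219, 0.002]
ft_force: [6.3, -1.5, 0.6]
width: 0.7
grasp_force: 2.4
```

Call:
{"fn": "move_arm", "kwargs": {
  "rows": [
    [0.4,-0.6,0,0,0],
    [0.5,-0.5,0,0,0],
    [0.6,-0.5,0,0,0],
    [0.7,-0.3,0,0,0]
  ]
}}

```text
t: 12.7
ee_pos: [541.6, -126.2, 108.1]
orientation: [2.219, 2.22, -0.0]
ft_force: [2.9, -3.2, -0.6]
width: 0.4
grasp_force: 2.1
```

Call:
{"fn": "move_arm", "kwargs": {
  "rows": [
    [0.4,-0.2,0,0,0],
    [0.4,-0.2,0,0,0],
    [0.5,-0.1,0,0,0],
    [0.6,0,0,0,0]
  ]
}}

```text
t: 13.2
ee_pos: [535.6, -107.5, 107.8]
orientation: [2.22, 2.221, -0.003]
ft_force: [-0.1, -6.9, 0.1]
width: 0.4
grasp_force: 2.8
```

Call:
{"fn": "move_arm", "kwargs": {
  "rows": [
    [-1.0,0,0,0,0],
    [0,0,-2.5,0,0],
    [0,0,-2.5,0,0],
    [0.5,3.0,0,0,0],
    [0.5,3.0,0,0,0],
    [0,3.0,0,0,0],
    [0,0,0,0,0],
    [0,0,2.5,0,0],
    [0,0,2.5,0,0],
    [0,0,0,0,0]
  ]
}}

```text
t: 14.45
ee_pos: [622.9, -106.0, 105.6]
orientation: [-2.218, -2.218, 0.005]
ft_force: [0.5, -1.0, 0.4]
width: 0.8
grasp_force: 0.0
```

```bash
python3 look.py l4
```

```text
14.55 [ 625.2 -106.2  108. ] [0.1 0.7 0.3]
```

View pics/l4.png

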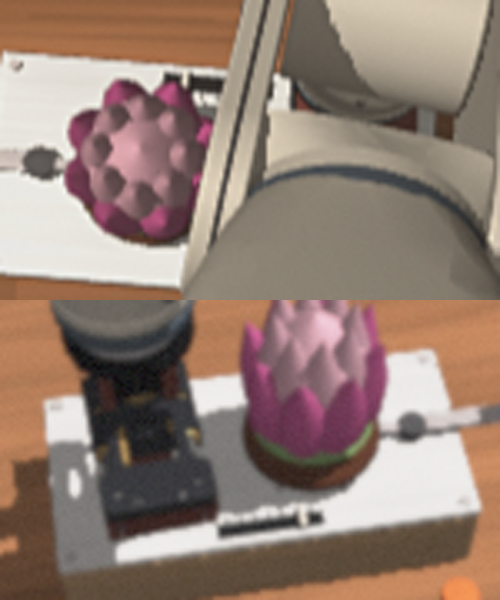

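Call:
{"fn": "move_arm", "kwargs": {
  "rows": [
    [-0.7,-1.0,0,0,0],
    [-0.6,-0.1,0,0,0],
    [-0.6,-0.1,0,0,0],
    [-0.6,-0.3,0,0,0],
    [-0.6,-0.5,0,0,0],
    [-0.4,-0.5,0,0,0],
    [-0.4,-0.7,0,0,0]
  ]
}}

```text
t: 15.42
ee_pos: [594.5, -145.2, 108.4]
orientation: [2.22, 2.221, 0.002]
ft_force: [3.8, 2.9, 0.2]
width: 0.2
grasp_force: 1.9
```

Call:
{"fn": "move_arm", "kwargs": {
  "rows": [
    [-0.1,-0.4,0,0,0],
    [-0.1,-0.3,0,0,0]
  ]
}}

```text
t: 15.68
ee_pos: [587.6, -146.9, 108.2]
orientation: [2.221, 2.22, 0.002]
ft_force: [5.4, 4.5, 1.0]
width: 0.5
grasp_force: 2.9
```

Call:
{"fn": "move_arm", "kwargs": {
  "rows": [
    [-0.1,-0.3,0,0,0],
    [0,-0.3,0,0,0]
  ]
}}

```text
t: 15.92
ee_pos: [582.3, -147.9, 108.3]
orientation: [2.22, 2.219, 0.003]
ft_force: [6.8, 4.1, -0.0]
width: 0.5
grasp_force: 3.1
```

```bash
cat > gauge.py <<'E'
from h import *
# white pointer inside the dark slot, scene camera, sampled along the slot line (found in l1 crop: (219,531)-(324,517))
im=cv2.cvtColor(optics.get_image("scene"),cv2.COLOR_BGR2GRAY)
a=np.array([190+215/3.333,150+(531.5-300)/3.333]);b=np.array([190+328/3.333,150+(517-300)/3.333])
v=[int(max(cv2.getRectSubPix(im,(1,1),tuple(map(float,a+(b-a)*s+[0,d])))[0,0] for d in(-.5,0))) for s in np.linspace(0,1,36)]
print(v);o=get_obs();print(o["t"],o["ee_pos"].round(1),o["ft_force"].round(1),o["moment"].round(2))
E
python3 gauge.py
```

```text
[182, 108, 61, 54, 56, 54, 55, 53, 56, 55, 51, 55, 55, 54, 55, 56, 57, 54, 58, 50, 53, 53, 57, 61, 62, 63, 59, 62, 118, 184, 184, 130, 105, 150, 213, 232]
15.975 [ 581.9 -147.9  108.2] [ 6.6  3.2 -0.3] [ 0.46 -1.04 -0.16]
```

Call:
{"fn": "move_arm", "kwargs": {
  "rows": [
    [0,-0.3,0,0,0],
    [0,-0.3,0,0,0]
  ]
}}

```text
t: 16.23
ee_pos: [576.7, -148.2, 108.3]
orientation: [2.219, 2.219, 0.004]
ft_force: [8.1, 1.9, -0.7]
width: 0.4
grasp_force: 3.1
```

Call:
{"fn": "move_arm", "kwargs": {
  "rows": [
    [0,-0.3,0,0,0],
    [0,-0.2,0,0,0]
  ]
}}

```text
t: 16.48
ee_pos: [573.9, -148.8, 108.9]
orientation: [2.216, 2.216, 0.008]
ft_force: [16.1, -0.1, -5.4]
width: 0.2
grasp_force: 6.8
```

Call:
{"fn": "move_arm", "kwargs": {
  "rows": [
    [0,-0.2,0,0,0],
    [0,-0.2,0,0,0]
  ]
}}

```text
t: 16.73
ee_pos: [573.3, -149.6, 109.6]
orientation: [2.212, 2.211, 0.014]
ft_force: [26.2, 0.3, -10.9]
width: 0.7
grasp_force: 11.0
```

```bash
python3 gauge.py
```

```text
[183, 109, 64, 55, 54, 55, 52, 52, 55, 56, 55, 55, 52, 54, 56, 56, 60, 58, 58, 55, 52, 52, 58, 60, 62, 63, 60, 53, 83, 153, 200, 171, 130, 154, 212, 232]
16.775 [ 573.3 -149.6  109.6] [23.8 -1.  -9.5] [-0.21 -3.77 -0.22]
```

Call:
{"fn": "move_arm", "kwargs": {
  "rows": [
    [0,0.5,0,0,0],
    [0,1.0,0,0,0],
    [0,0.5,0,0,0],
    [0,0,-3,0,0],
    [0,0,-5,0,0],
    [0,0,-5,0,0],
    [0,0,-4,0,0],
    [0,0,0,0,0]
  ]
}}

```text
t: 17.77
ee_pos: [587.2, -148.3, 281.0]
orientation: [2.218, 2.218, 0.004]
ft_force: [-1.0, 0.6, -0.5]
width: 0.8
grasp_force: 0.0
```

```bash
python3 - <<'E'
from h import *
o=get_obs();print(o["ee_pos"].round(1),o["ft_force"].round(1))
c=[578,-27,-.052];a=[drv(c,(85*np.sin(t)-0,115+85*np.cos(t),135)) for t in np.linspace(0,1.1,5)];print(np.round(a))
for n,z in(("top",135),("scene",135)):
    optics.get_image(n)
    print(n,[(np.round(d["point"],1),round(d["conf"],2)) for d in spotter.find_in(n,"catch_post")],proj(n,a[0]))
E
python3 gauge.py
```

```text
[ 587.2 -148.3  281. ] [-1.   0.6 -0.5]
[[588. 173. 135.]
 [611. 168. 135.]
 [632. 158. 135.]
 [649. 142. 135.]
 [662. 122. 135.]]
top [(array([191.9, 239.8]), 0.72)] [167.42497506 236.63664398]
scene [(array([336., 185.]), 0.66)] [349.77539963 167.29849929]
[183, 110, 63, 57, 56, 55, 52, 53, 55, 58, 59, 56, 52, 52, 54, 56, 59, 59, 54, 52, 52, 52, 58, 62, 63, 61, 58, 52, 83, 154, 201, 174, 131, 154, 213, 232]
18.025 [ 584.9 -147.6  275.8] [1.  1.  0.1] [-0.07 -0.13  0.01]
```

Call:
{"fn": "move_arm", "kwargs": {
  "rows": [
    [4.5,-0.7,0,0,0],
    [4.5,-0.7,0,0,0],
    [4.5,-0.7,0,0,0],
    [4.5,-0.7,0,0,0],
    [4.5,-0.7,0,0,0],
    [4.5,-0.7,0,0,0],
    [4.5,-0.7,0,0,0],
    [0,0,0,0,0]
  ]
}}

```text
t: 19.02
ee_pos: [535.8, 169.4, 276.3]
orientation: [-2.216, -2.225, 0.003]
ft_force: [0.1, -0.8, -0.3]
width: 0.5
grasp_force: 0.0
```

Call:
{"fn": "move_arm", "kwargs": {
  "rows": [
    [0,0,4.4,0,0],
    [0,0,4.4,0,0],
    [0,0,4.4,0,0],
    [0,0,4.4,0,0],
    [0,0,0,0,0]
  ]
}}

```text
t: 19.65
ee_pos: [534.0, 165.2, 98.1]
orientation: [-2.219, -2.218, 0.012]
ft_force: [-0.5, -0.3, -0.1]
width: 0.6
grasp_force: 0.0
```

```bash
python3 - <<'E'
from h import *
s=optics.get_image("scene")[80:280,220:420];t=optics.get_image("top")[170:300,130:325]
cv2.imwrite("pics/p1.png",cv2.hconcat([cv2.resize(i,(400,400),interpolation=2) for i in(s,t)]));print(get_obs()["ee_pos"],get_obs()["ft_force"])
E
```

```text
[537.12710372 166.46423332 101.94550555] [ 0.7100068   0.97891833 -0.03431845]
```

View pics/p1.png

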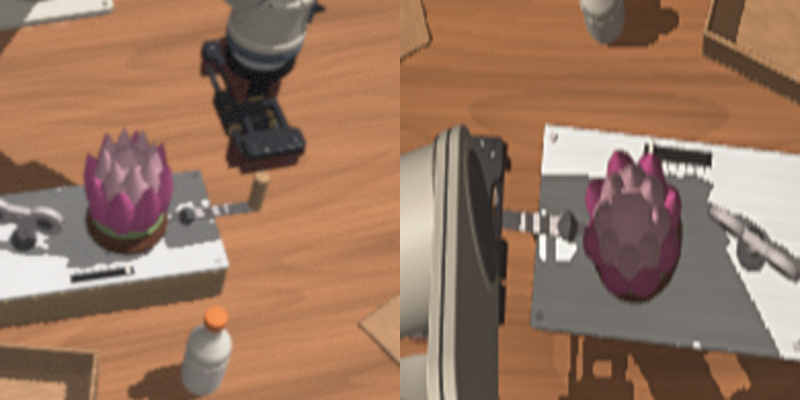

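```bash
python3 - <<'E'
from h import *
c=[577,-29,-.052]
def f(t):
    n=np.array([np.cos(t-c[2]*-1*-1*-1) if 0 else np.cos(t+.052),-np.sin(t+.052)])
    p=drv(c,(85*np.sin(t),115+85*np.cos(t),0))[:2];return p-(9+13.5*abs(n[0])+10*abs(n[1]))*n
a=[f(t) for t in np.arange(0,1.14,.08)]
print(a[0].round(),a[-1].round(),[[float(x) for x in r] for r in rows([537,167],a)])
E
```

```text
[564. 172.] [652. 140.] [[0.5, 2.7], [0.1, 0.7], [0.1, 0.6], [0.0, 0.7], [0.0, 0.6], [-0.1, 0.7], [-0.1, 0.7], [-0.2, 0.7], [-0.2, 0.6], [-0.3, 0.7], [-0.4, 0.6], [-0.4, 0.6], [-0.5, 0.6], [-0.6, 0.5], [-0.6, 0.5]]
```

Call:
{"fn": "move_arm", "kwargs": {
  "rows": [
    [0.2,1.0,0,0,0],
    [0.3,1.0,0,0,0],
    [0,0.7,0,0,0],
    [0.1,0.7,0,0,0],
    [0.1,0.6,0,0,0],
    [0,0.7,0,0,0],
    [0,0.6,0,0,0],
    [-0.1,0.7,0,0,0]
  ]
}}

```text
t: 20.75
ee_pos: [596.9, 173.0, 101.4]
orientation: [-2.221, -2.222, 0.001]
ft_force: [-2.3, -1.7, 0.3]
width: 0.7
grasp_force: 1.0
```

Call:
{"fn": "move_arm", "kwargs": {
  "rows": [
    [-0.1,0.7,0,0,0],
    [-0.2,0.7,0,0,0],
    [-0.2,0.6,0,0,0],
    [-0.3,0.7,0,0,0],
    [-0.4,0.6,0,0,0],
    [-0.4,0.6,0,0,0]
  ]
}}

```text
t: 21.5
ee_pos: [636.6, 157.1, 101.9]
orientation: [2.221, 2.222, 0.001]
ft_force: [-2.2, -0.3, 1.2]
width: 0.3
grasp_force: 0.8
```

Call:
{"fn": "move_arm", "kwargs": {
  "rows": [
    [-0.5,0.6,0,0,0],
    [-0.6,0.5,0,0,0],
    [-0.3,0.2,0,0,0]
  ]
}}

```text
t: 21.88
ee_pos: [649.4, 142.9, 101.8]
orientation: [2.222, 2.221, 0.001]
ft_force: [-3.9, 6.2, 1.0]
width: 0.4
grasp_force: 3.8
```

Call:
{"fn": "move_arm", "kwargs": {
  "rows": [
    [-0.2,0.1,0,0,0]
  ]
}}

```text
t: 22.0
ee_pos: [649.5, 142.6, 101.8]
orientation: [-2.22, -2.219, -0.002]
ft_force: [-5.2, 12.9, 2.6]
width: 0.8
grasp_force: 6.9
```

Call:
{"fn": "move_arm", "kwargs": {
  "rows": [
    [0.5,-0.5,0,0,0],
    [1.0,-1.0,0,0,0],
    [2.0,-1.0,0,0,0],
    [0,0,-3,0,0],
    [0,0,-5,0,0],
    [0,0,-5,0,0],
    [3,0,-3,0,0],
    [4,-3,0,0,0],
    [4,-3,0,0,0],
    [0,0,0,0,0]
  ]
}}

```text
t: 23.25
ee_pos: [562.2, 289.4, 261.9]
orientation: [-2.216, -2.227, -0.0]
ft_force: [1.1, -0.2, -0.3]
width: 0.5
grasp_force: 0.0
```

```bash
python3 - <<'E'
from h import *
s=optics.get_image("scene")[100:300,190:390];t=optics.get_image("top")[150:300,130:330]
cv2.imwrite("pics/p2.png",cv2.hconcat([cv2.resize(s,(400,400),interpolation=2),cv2.resize(t,(400,300),interpolation=2)[:300].copy() if 0 else cv2.resize(t,(400,400),interpolation=2)]));o=get_obs();print(o["t"],o["ee_pos"],o["ft_force"])
E
python3 gauge.py
```

```text
23.35 [564.24762889 287.06035261 261.79323159] [-0.0207769  -0.71595321  0.26075545]
[183, 109, 62, 55, 56, 57, 54, 53, 55, 57, 53, 54, 54, 55, 52, 56, 57, 57, 58, 55, 51, 52, 55, 61, 62, 62, 55, 50, 81, 152, 199, 172, 129, 153, 211, 232]
23.4 [564.8 286.3 261.7] [-0.7  0.6 -0.3] [-0.01 -0.07  0.02]
```

View pics/p2.png

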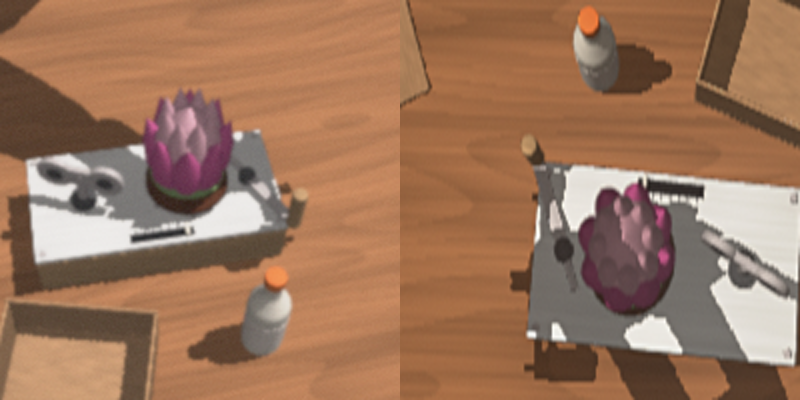

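The catch is fully over, with the post at (297,195) in the left crop, and the gauge pointer is at the end of its slot. Next I'll check that the lotus revolves.

```bash
python3 -c "
from h import *
cv2.imwrite('pics/a.png',optics.get_image('scene'))"
```

Call:
{"fn": "move_arm", "kwargs": {
  "rows": [
    [0,0,0,0,0],
    [0,0,0,0,0],
    [0,0,0,0,0],
    [0,0,0,0,0]
  ]
}}

```text
t: 23.95
ee_pos: [565.0, 285.9, 261.6]
orientation: [-2.222, -2.221, 0.0]
ft_force: [-0.1, 0.5, 0.1]
width: 0.7
grasp_force: 0.0
```

```bash
python3 -c "
from h import *
a=cv2.imread('pics/a.png');b=optics.get_image('scene');d=cv2.absdiff(a,b).max(2)
print('lotus',d[140:205,262:306].mean(),'ref glue',d[230:280,310:340].mean(),'key',d[175:205,205:255].mean())"
```

```text
lotus 15.40034965034965 ref glue 2.3666666666666667 key 3.738
```

The lotus is revolving and everything else is still.

```bash
python3 -c "
from workcell import close_job
print(close_job())"
```

```text
the job is handed in; nothing more can be done
None
```

The job is handed in: the key is wound to its stop (up to about 28 N of push there before I backed off), the catch is fully over, the turntable was revolving at the last check, and nothing else was touched.

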